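# Set the veneer trimmer's gauge and hold its blade arm open

## Task

Get the bench trimmer ready for the next sheet of veneer: slide the back gauge to the left, away from the blade, until its plunger clicks into the notch at the end of the track and leave it seated there. Then take the finger tab of the blade arm's latch, pull it sideways, outward from the bed, against its spring to free the arm from its ball stud, lift the arm by it until the tab is about 15 cm higher than it was, and finish while still holding the arm up there, steady, so that I can slide the sheet under. Leave everything else on the bench where it is.

Things in the scene. Friction and masses are not known exactly. Their poses are not given: they have to be found in the camera images.
- trimmer: bench trimmer (veneer guillotine), fixed. Grey bed 330 (own x -180 to 150, along the cut) x 280 (own y), top 30 above the bench; origin at bench height. Own +x runs from handle end (nearer the robot) to pivot end, +y left, away from the blade, z up; yaw -0.75 to -0.2 rad. Blade arm along the right edge (y -163), gauge track across the bed at x -155.
- gauge (a joint): position of the back gauge on its track (m), grows as it slides left (trimmer's +y), away from the blade. Starts at 0.010 to 0.055. A sprung plunger drops into the track's only notch at 0.100 and keeps the gauge there within 1 mm; end stop at 0.1015. Slides with about 2 N; pulling it back out of the notch takes some 5 to 10 N.
- gauge_grip (a point): grasp point on the gauge's upright black finger plate: 12 thick (trimmer's y) x 28 long (x) x 42 tall, on a carriage block whose top is 24 below this point. The point is 18 below the plate's top, 80 above the bench, and moves with the gauge. A plunger knob stands on the carriage 24 nearer the handle end, top about 12 below this point.
- latch (a joint): slide of the blade arm's latch (m): 0 at rest, grows as it is pulled outward, right (trimmer's -y), stop at 0.015. Spring 4 N at rest, 9 N at the stop; springs back if let go. At rest its fork sits under the 18 mm ball head of a stud on the base and locks the arm down; from 0.012 on the arm lifts off the ball. Keep it pulled until the arm has risen 20 mm at the latch.
- latch_grip (a point): grasp point on the latch's upright black finger tab: 12 thick (trimmer's y) x 30 long (x) x 42 tall, on the blade arm just behind its hand grip. 17 below the tab's top, 25 above the latch plate, 70.5 above the bench with the arm down. The stud's ball is 53 away towards the pivot, top 8 below this point. Moves with the latch and swings with the arm.
- blade_arm (a joint): angle of the blade arm (rad): 0 down and level, grows as the handle end rises; stop at 1.1. Its pivot axis is parallel to the trimmer's y, at the trimmer's x +125 and 33 above the bench (arm down: 290 from latch_grip along x, 37.5 lower); the tab swings on a circle about it and tilts with the arm. Lifted by the latch tab, 2 to 5 N there; falls if let go. Grey bar 30 wide, black hand grip 96 long beyond the tab.
- pencil: flat carpenter's pencil 130 x 14 x 8, lying along the left edge of the trimmer's bed; origin under its middle. Leave alone.
- glue_bottle: white glue bottle, radius 29, 160 tall with its nozzle, standing left of the trimmer's handle end; origin under its middle. Leave alone.
- square: try square with wooden stock, about 170 x 110 x 18, lying to the right of the trimmer; origin under its middle. Leave alone.
- tray_side: profiled wooden board 230 x 75 x 12, lying to the right of the trimmer; origin under its middle. Leave alone.
- sanding_block: cork sanding block 110 x 62 x 34, lying in front of the gauge track; origin under its middle. Leave alone.
- tray: half-built plywood tray 240 x 200 x 84 with a round hole in its floor, at the robot's left; origin under its middle. Leave alone.
- clamp: bar clamp 300 long lying flat, about 110 wide and 24 high, at the robot's right; origin under its middle. Leave alone.
- glue_tub: closed white plastic tub, radius 60, 60 tall, at the robot's right; origin under its middle. Leave alone.

How it is judged:
On the way, in this order (a step that is already met when the one before it is completed fails the run):
1. the back gauge is seated in its notch (value of joint gauge between 0.0975 and 0.1025 m), for 0.3 s.
2. the latch is pulled aside while the blade arm is still down and the gauge seated (all of step 1 and value of joint latch above 0.009 m and value of joint blade_arm below 0.06 rad), for 0.05 s.
3. the blade arm is raised, the gauge still seated (all of step 1 and value of joint blade_arm above 0.39 rad), for 0.2 s.
At the end, for the whole second after the job is handed in: The robot's fingers hold the blade arm (contact force over 1 N, no other object propping it) steady at 0.39 to 0.75 rad, that is with the latch tab about 11 to 19 cm above its start, turning slower than 0.06 rad/s; the back gauge is in its notch (0.100 within 2.5 mm) (all of step 3 and value of joint blade_arm below 0.75 rad and velocity of joint blade_arm between -0.06 and 0.06 rad/s and contact force between the fingers and blade_arm above 1 N and contact force between each of pencil, glue_bottle, square, tray_side, sanding_block, tray, clamp, glue_tub and blade_arm below 0.1 N); the arm keeps its last pose, push and grip.
It fails at once if another thing on the bench is shifted by more than 30 mm or tipped (distance of any of pencil, glue_bottle, square, tray_side, sanding_block, tray, clamp, glue_tub from where it was at the start of the episode above 0.03 m or angle between any of glue_bottle, glue_tub, tray's own z axis and vertical above 0.35 rad).
It also fails if it takes over 48 s, if anything falls off the work surface, if the arm or the gripper's body presses on something with over 40 N, if the wrist force passes 120 N, or if a joint passes its speed limit or range.

## Robot

A 7-joint arm with a two-finger parallel gripper is mounted at the origin on the work surface. World frame = base frame: x ahead of the robot, y to its left, z up, the work surface at z = 0. Lengths are in m, angles in rad, forces in N, time in s.
With the tool pointing down it reaches from about 0.35 to 0.9 m from the base axis. Payload 8.1 kg.
Tool frame: the origin (TCP) lies between the finger pads; the fingertips stand 17 mm ahead of it and the grasp point (between the pads) lies 2 mm behind it; z points along the fingers, y is the direction in which the jaws open and shut (so a half turn about z gives the same grasp; the last joint's range is limited). The gripper opens to 92 mm and grips with 3 to 60 N. Pads are 19 mm wide; open, the fingers measure 130 mm over their backs; the gripper's body (75 mm by 190 mm) begins 47 mm behind the grasp point.
Start: joints at [-1.289, 0.434, 0.025, 1.573, -0.012, 1.134, -0.075], TCP at [0.235, 0.579, 0.244] pointing down, gripper open.
Joint ranges: [-2.62, 2.62], [-0.44, 2.09], [-1.27, 1.32], [0.08, 2.57], [-1.32, 4.46], [0.12, 2], [-2.74, 2.74]. Speed limits (rad/s): [2.22, 2.22, 3.01, 3.01, 3.14, 3.14, 3.14].

## Interface

Orientations are given as a rotation vector (axis times angle).
In Python, from cell import arm gives the robot as it stands. The module is installed in compiled form; this text tells all that it offers.
- The arm moves only by the shell command python3 -m crank 'ROWS' [FORCE]. ROWS is JSON, a list of rows, each a list of 5 numbers: the opening, from 0 (shut) to 1 (fully open), then the shift along the world's x, y, z normalised to -1 to 1, where 1 is 40 cm, then the turn about the world's z normalised to -1 to 1, where 1 is 60 degrees. In form: [[fingers, tx, ty, tz, twist], ...]. A call has exactly 8 rows; each row shifts and turns the commanded pose from where the row before left it; what a row does not reach is not made up. A row lasts 1/12 s, in which the tool goes at most 41.7 mm and 7.16 degrees, less where a joint would pass 70% of its speed; a pose out of reach is approached as far as the arm can. A call with a number of a shift or a turn outside -1 to 1 is refused whole. A call with a gripper value outside its range is refused whole. The fingers move at their own pace and stop on an object; FORCE is the grip in N (left out, the last holds). Time passes only in rows, so rows that do not move let the fingers close, or fill a call up. It gives the time, the measured TCP pose, the force and the opening at its end, in the units of the state.
- arm.observe(): the state, without advancing time (a new reading comes with each control period).
- arm.get_image(name): name is "scene" or "top"; returns the picture (480x640x3 uint8, red, green, blue); there is no depth.
- arm.get_calibration(name): a dict with "intrinsics" (3x3 intrinsics, pixels), "extrinsics" (4x4, takes a point from camera to world coordinates). Camera axes: x right, y down, z forward; pixel columns grow to the right and rows downward; lengths in m; the calibration is good to about 2 mm. A picture is of the moment at which its call begins. get_calibration takes no time and is no camera call.
- arm.sign_off(): hands the job in, once; it reports no verdict.
The state is a dict: "clock": time; "joints": joint angles; "dq": joint speeds; "joint_efforts": joint torques, N m; "position": TCP position; "ee_rot": TCP orientation; "force": force on the tool from outside, world axes, zero at the start; "ft_torque": the same for the moment, N m; "width": opening from 0.0 (shut) to 1.0 (fully open).
Only numpy, scipy, OpenCV 4.12 (cv2) and the standard library are available. Lean on these libraries where they do the work, as an engineer would, in place of code of your own. Each camera call takes 0.05 s, during which the arm holds its last target.

## Working session

There is one attempt and no reset: what is moved stays moved. The work goes in short steps, Python scripts to look and compute and a shell command to move; the robot and the scene stay as the last step left them, time stands still between calls to the robot, and variables do not carry over. Pictures are saved under pics/ and viewed, and the job is handed in when it is done.

```bash
mkdir -p pics; python3 - <<'E'
from cell import arm
import cv2
print(arm.observe())
for n in("scene","top"):
    c=arm.get_calibration(n);print(n,c)
    cv2.imwrite(f"pics/{n}0.png",arm.get_image(n)[:,:,::-1])
E
```

```text
{'clock': 0.0, 'joints': array([-1.28861362,  0.43521983,  0.0249723 ,  1.57411041, -0.01158719,
        1.13400664, -0.07511822]), 'dq': array([-0.00064815, -0.0029034 ,  0.0018987 ,  0.00122891, -0.00037019,
       -0.00200058, -0.00020111]), 'joint_efforts': array([ 2.07377234e-03, -6.67836714e+01,  9.86284576e-01, -3.14460397e+01,
       -6.03959640e-02,  4.25076485e-02,  1.30225581e-04]), 'position': array([0.23446773, 0.57881803, 0.24294176]), 'ee_rot': array([-6.00791018e-01, -3.08345561e+00,  2.50105169e-03]), 'force': array([-1.13838427,  0.10351691,  0.0517298 ]), 'ft_torque': array([-0.00468432,  0.02305729,  0.01224325]), 'width': 1.0003260334945032}
scene {'intrinsics': array([[622.29245294,   0.        , 311.47084493],
       [  0.        , 622.29245294, 239.57885832],
       [  0.        ,   0.        ,   1.        ]]), 'extrinsics': array([[ 0.33212724,  0.80906802, -0.48487157,  1.31700202],
       [ 0.94313077, -0.29248065,  0.15798551, -0.26577064],
       [-0.01399453, -0.50976859, -0.86019773,  1.44851445],
       [ 0.        ,  0.        ,  0.        ,  1.        ]])}
top {'intrinsics': array([[481.54564783,   0.        , 321.19815187],
       [  0.        , 481.54564783, 239.62630022],
       [  0.        ,   0.        ,   1.        ]]), 'extrinsics': array([[ 0.0096099 , -0.98173918,  0.18998905,  0.31920411],
       [-0.99977719, -0.01300422, -0.01662722, -0.02237332],
       [ 0.01879425, -0.18978693, -0.9816454 ,  1.33465168],
       [ 0.        ,  0.        ,  0.        ,  1.        ]])}
```

View pics/scene0.png

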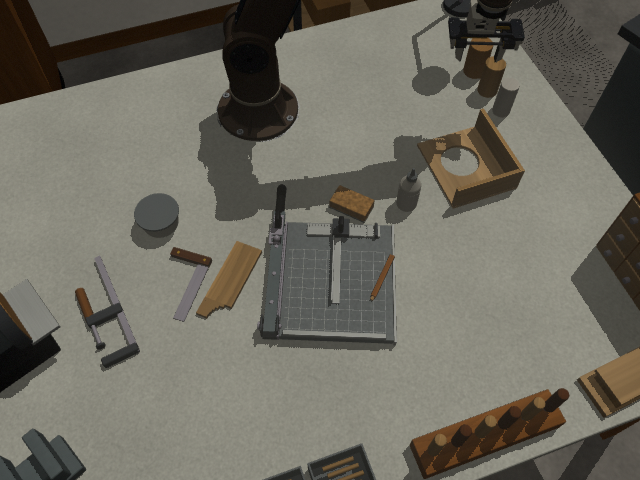

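View pics/top0.png

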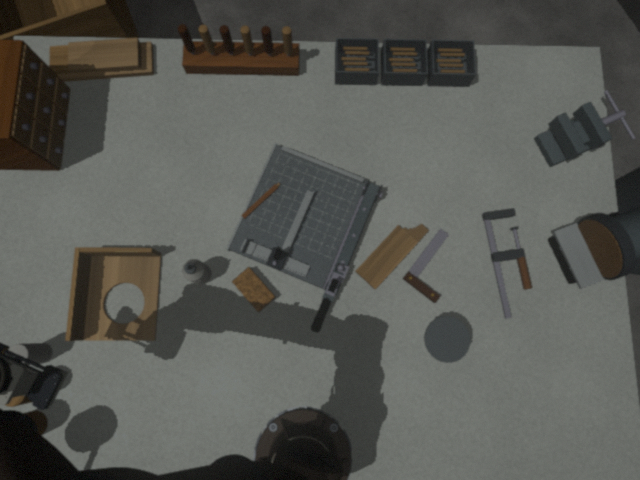

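The trimmer is seen in both views: the bed at about (265-395, 220-345) in scene and (230-385, 145-300) in top. I'll zoom in on it.

```bash
python3 - <<'E'
import cv2
a=cv2.imread("pics/scene0.png")[170:360,240:420];b=cv2.imread("pics/top0.png")[135:340,220:400]
cv2.imwrite("pics/s1.png",cv2.convertScaleAbs(cv2.resize(a[0:100,:],None,fx=4.4,fy=4.4,interpolation=3),alpha=1.5))
cv2.imwrite("pics/t1.png",cv2.convertScaleAbs(cv2.resize(b[85:205],None,fx=4.4,fy=4.4,interpolation=3),alpha=1.8))
cv2.imwrite("pics/t2.png",cv2.convertScaleAbs(cv2.resize(b,None,fx=2.9,fy=2.9,interpolation=3),alpha=1.8))
E
```

```text
(no output)
```

View pics/s1.png

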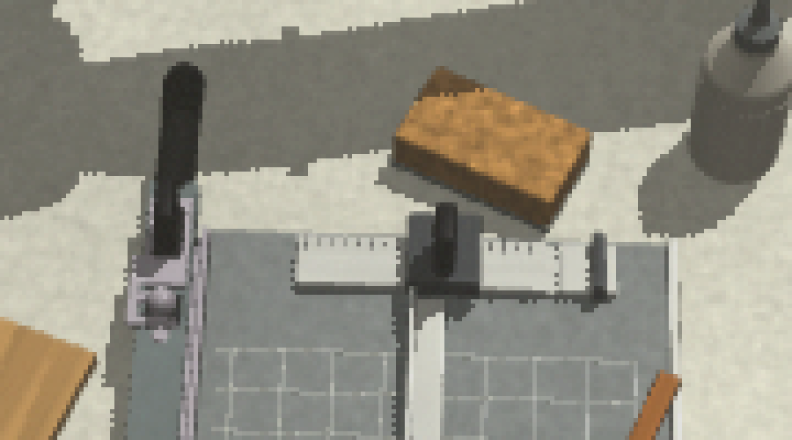

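View pics/t1.png

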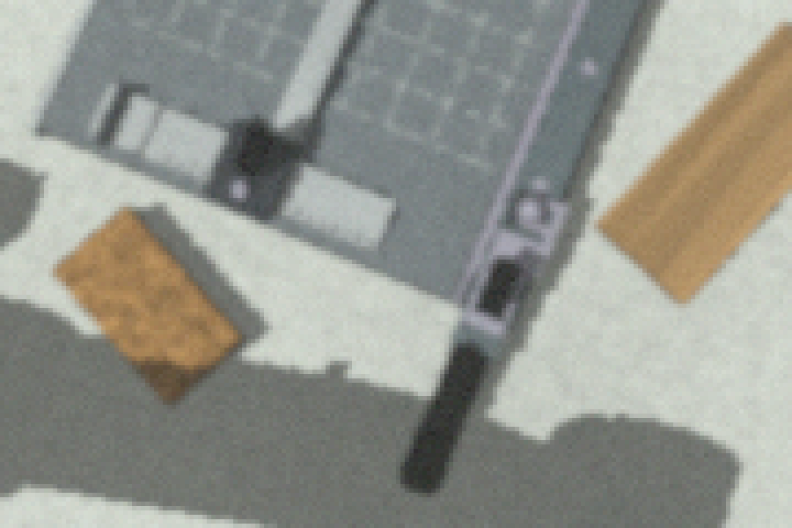

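View pics/t2.png

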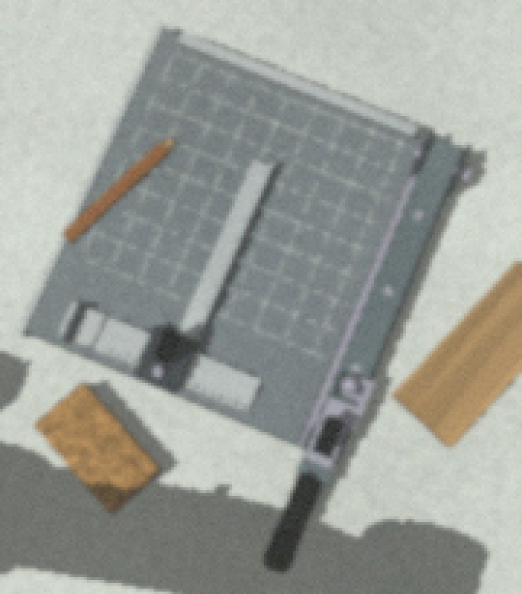

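```bash
cat > h.py <<'E'
import numpy as np
from cell import arm
C={n:arm.get_calibration(n) for n in("scene","top")}
def ray(n,u,v,z):
    K=C[n]["intrinsics"];T=C[n]["extrinsics"]
    d=T[:3,:3]@np.linalg.inv(K)@[u,v,1];o=T[:3,3];return o+d*(z-o[2])/d[2]
def proj(n,p):
    T=np.linalg.inv(C[n]["extrinsics"]);q=C[n]["intrinsics"]@(T[:3,:3]@p+T[:3,3]);return q[:2]/q[2]
E
python3 - <<'E'
from h import *
t1=lambda x,y,z:ray("top",220+x/4.4,220+y/4.4,z)
t2=lambda x,y,z:ray("top",220+x/2.9,135+y/2.9,z)
s1=lambda x,y,z:ray("scene",240+x/4.4,170+y/4.4,z)
a=t1(38,135,.03);b=t2(163,27,.03);print(a,b,b-a,np.linalg.norm(b-a),np.arctan2(*(b-a)[1::-1]))
c=s1(668,243,.03);d=s1(207,230,.03);print("scene",c,d,np.arctan2(*(c-d)[1::-1])-np.pi/2)
d2=t1(465,305,.03);print("top right handle",d2,np.arctan2(*(a-d2)[1::-1])-np.pi/2)
print("scene far-left", ray("scene",395.5,341,.03))
print("gauge", t1(262,140,.09),s1(447,208,.098))
print("tab", t1(503,278,.08), "ball",t1(541,195,.06),s1(162,300,.06))
E
```

```text
[0.53752516 0.20866552 0.03      ] [0.84807202 0.08708878 0.03      ] [ 0.31054686 -0.12157674  0.        ] 0.33349701261068765 -0.3731508034521827
scene [0.54847828 0.21221802 0.03      ] [ 0.44387214 -0.04916776  0.03      ] -0.38067730116888043
top right handle [ 0.43489656 -0.05792419  0.03      ] -0.36748125409947896
scene far-left [0.85451101 0.09092481 0.03      ]
gauge [0.52617061 0.06520182 0.09      ] [0.5191379  0.07741663 0.098     ]
tab [ 0.4467093 -0.0789829  0.08     ] ball [ 0.49946898 -0.10275492  0.06      ] [ 0.49971838 -0.09408433  0.06      ]
```

```bash
cat > fit.py <<'E'
from h import *
import cv2
from scipy.optimize import least_squares
def W(p,q):
    x,y,t=p[:3];c,s=np.cos(t),np.sin(t);return np.array([x+c*q[0]-s*q[1],y+s*q[0]+c*q[1],q[2]])
obs=[("top",228.6,250.7,(-.18,.14,.03)),("top",276.2,144.3,(.15,.14,.03)),
("top",220+541/4.4,220+195/4.4,(-.112,-.163,.056)),("scene",240+162/4.4,170+300/4.4,(-.112,-.163,.056)),
("scene",394.5,224.5,(-.18,.14,.03)),("scene",395.5,340.5,(.15,.14,.03))]
r=lambda p:np.concatenate([proj(n,W(p,q))-[u,v] for n,u,v,q in obs])
s=least_squares(r,[.68,0,-.37]);p=s.x
if __name__=="__main__":
    print(p,np.round(s.fun,1))
    for n,f,(x0,y0,x1,y1) in(("scene","scene0",(260,190,420,290)),("top","top0",(220,220,380,330))):
        im=cv2.convertScaleAbs(cv2.imread(f"pics/{f}.png"),alpha=1.5)
        im=cv2.resize(im[y0:y1,x0:x1],None,fx=5,fy=5,interpolation=3)
        def dr(q,col):
            u=(proj(n,W(p,q))-[x0,y0]+.5)*5;cv2.circle(im,tuple(int(k) for k in u),3,col,-1)
        for sx in(-.015,.015):
            for sy in(-.006,.006): dr((-.165+sx,-.163+sy,.0875),(0,0,255)); dr((-.165+sx,-.163+sy,.0455),(0,255,255))
        for q in((-.18,.14,.03),(.15,.14,.03),(-.18,-.14,.03)):dr(q,(255,0,0))
        dr((-.112,-.163,.0625),(0,255,0)); 
        g=ray("top",220+262/4.4,220+140/4.4,.085)
        for yy in (.0,.02,.04,.06): dr((-.155,yy,.098),(255,0,255))
        cv2.imwrite(f"pics/{f}_ov.png",im)
E
python3 fit.py
```

```text
[ 0.6611079   0.01509622 -0.37193816] [-0.7 -2.5 -1.3 -1.2 -2.6  0.9 -0.9  0.3 -3.7 -0.4 -0.4 -0.5]
```

View pics/scene0_ov.png

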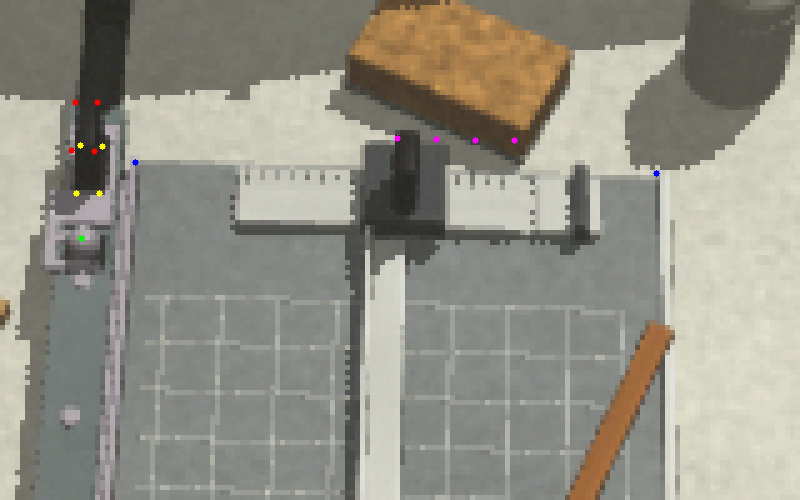

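View pics/top0_ov.png

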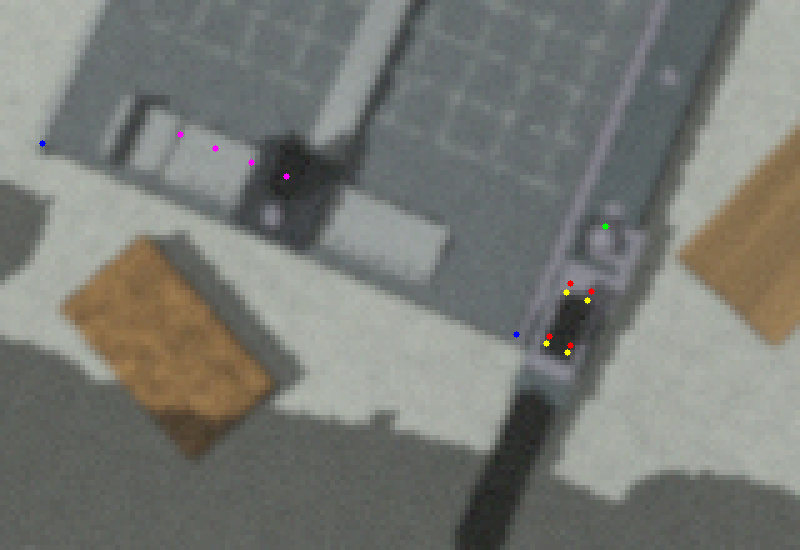

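```bash
python3 - <<'E'
from fit import *
def own(w):
    c,s_=np.cos(p[2]),np.sin(p[2]);d=w-np.array([p[0],p[1],0]);return np.round([c*d[0]+s_*d[1],-s_*d[0]+c*d[1],w[2]],4)
for n,u,v,z in(("scene",260+407/5,190+150/5,.098),("scene",260+407/5,190+190/5,.077),("top",220+293/5,220+152/5,.098),("top",220+270/5,220+213/5,.068),
 ("scene",260+90/5,190+125/5,.0875),("scene",260+90/5,190+190/5,.0455),("top",220+573/5,220+318/5,.0875)):
    w=ray(n,u-.1,v-.1,z);print(n,w.round(4),own(w))
t=p[2];print("ux",np.cos(t),np.sin(t),"uy",-np.sin(t),np.cos(t)); print(np.degrees(t))
E
```

```text
scene [0.5264 0.0739 0.098 ] [-0.1469  0.0058  0.098 ]
scene [0.537  0.0704 0.077 ] [-0.1357  0.0065  0.077 ]
top [0.5288 0.0675 0.098 ] [-0.1423  0.0007  0.098 ]
top [0.501  0.0809 0.068 ] [-0.1731  0.0031  0.068 ]
scene [ 0.4496 -0.0733  0.0875] [-0.165  -0.1592  0.0875]
scene [ 0.4619 -0.0799  0.0455] [-0.1511 -0.1609  0.0455]
top [ 0.4451 -0.0791  0.0875] [-0.167  -0.1663  0.0875]
ux 0.9316247279123372 -0.36342174720600257 uy 0.36342174720600257 0.9316247279123372
-21.310486561962342
```

```bash
python3 -m crank '[[1,0.0454,-0.0793,0,0.0123],[1,0.0454,-0.0793,0,0],[1,0.0454,-0.0793,0,0],[1,0.0454,-0.0793,0,0],[1,0.0454,-0.0793,0,0],[1,0.0454,-0.0793,0,0],[1,0.0454,-0.0793,0,0],[1,0.0454,-0.0793,0,0]]' 10
python3 -m crank '[[1,0.0454,-0.0793,0,0],[1,0.0454,-0.0793,0,0],[1,0.0454,-0.0793,0,0],[1,0.0454,-0.0793,0,0],[1,0.0454,-0.0793,0,0],[0.6,0.0454,-0.0793,0,0],[0.6,0.0454,-0.0793,0,0],[0.6,0.0454,-0.0793,0,0]]'
```

```text
clock: 0.77
position: [0.3803, 0.3237, 0.2436]
ee_rot: [-0.581, -3.087, 0.0]
force: [0.5, -0.6, 0.2]
width: 1.0
clock: 1.43
position: [0.5256, 0.07, 0.2436]
ee_rot: [-0.581, -3.087, 0.0]
force: [1.2, 0.3, -0.8]
width: 0.832
```

```bash
python3 -m crank '[[0.6,0,0,-0.09,0],[0.6,0,0,-0.09,0],[0.6,0,0,-0.05,0],[0.6,0,0,-0.02,0],[0.6,0,0,0,0],[0.6,0,0,0,0],[0.6,0,0,0,0],[0.6,0,0,0,0]]'
python3 - <<'E'
from h import *
import cv2
cv2.imwrite("pics/s2.png",cv2.convertScaleAbs(cv2.resize(arm.get_image("scene")[140:300,240:420,::-1],None,fx=4,fy=4,interpolation=3),alpha=1.5))
cv2.imwrite("pics/t3.png",cv2.convertScaleAbs(cv2.resize(arm.get_image("top")[190:330,210:380,::-1],None,fx=4,fy=4,interpolation=3),alpha=1.5))
E
```

```text
clock: 2.1
position: [0.5262, 0.0721, 0.1453]
ee_rot: [0.58, 3.085, 0.002]
force: [0.2, 0.3, 0.5]
width: 0.6
```

View pics/s2.png

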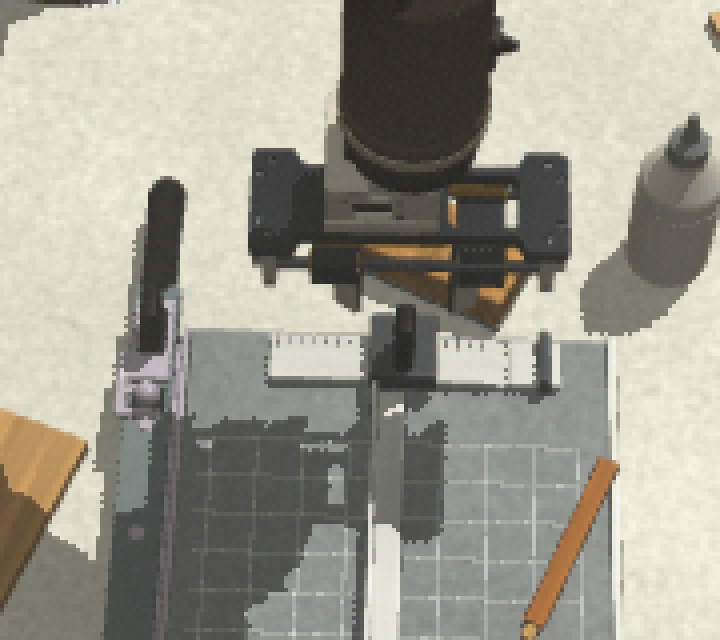

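View pics/t3.png

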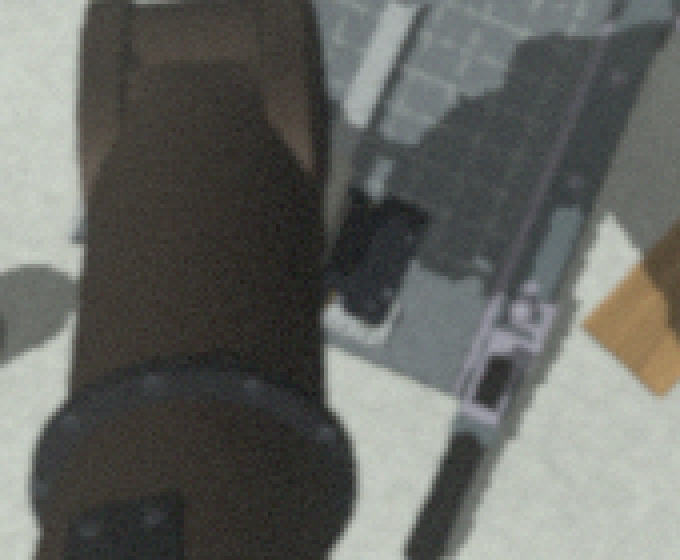

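In the scene view the plate is at (405,335) between the two fingertips at about (355,305) and (465,300), so it is centred. Next I descend and grip.

```bash
python3 -m crank '[[0.6,0,0,-0.05,0],[0.6,0,0,-0.05,0],[0.6,0,0,-0.04,0],[0.6,0,0,-0.018,0],[0.6,0,0,0,0],[0,0,0,0,0],[0,0,0,0,0],[0,0,0,0,0]]' 8
python3 -m crank '[[0,0,0,0,0],[0,0,0,0,0],[0,0,0,0,0],[0,0,0,0,0],[0,0,0,0,0],[0,0,0,0,0],[0,0,0,0,0],[0,0,0,0,0]]' 8
```

```text
clock: 2.87
position: [0.526, 0.0719, 0.0816]
ee_rot: [0.581, 3.086, 0.001]
force: [-0.4, 0.2, -0.9]
width: 0.433
clock: 3.53
position: [0.5253, 0.0718, 0.0807]
ee_rot: [0.581, 3.087, 0.0]
force: [-2.0, 0.9, 5.1]
width: 0.132
```

```bash
python3 -m crank '[[0,0.0045,0.0116,0,0],[0,0.0045,0.0116,0,0],[0,0.0045,0.0116,0,0],[0,0.0045,0.0116,0,0],[0,0.0045,0.0116,0,0],[0,0.0045,0.0116,0,0],[0,0.0045,0.0116,0,0],[0,0.0045,0.0116,0,0]]' 12
python3 -m crank '[[0,0.0036,0.0093,0,0],[0,0.0036,0.0093,0,0],[0,0,0,0,0],[0,0,0,0,0],[0,0,0,0,0],[0,0,0,0,0],[0,0,0,0,0],[0,0,0,0,0]]' 12
python3 - <<'E'
from h import *
import cv2
cv2.imwrite("pics/s3.png",cv2.convertScaleAbs(cv2.resize(arm.get_image("scene")[140:300,240:420,::-1],None,fx=4,fy=4,interpolation=3),alpha=1.5))
E
```

```text
clock: 4.2
position: [0.5399, 0.1082, 0.0807]
ee_rot: [0.582, 3.087, -0.001]
force: [0.8, -3.2, 5.8]
width: 0.129
clock: 4.87
position: [0.543, 0.116, 0.0807]
ee_rot: [0.582, 3.086, 0.0]
force: [3.8, -0.1, 2.9]
width: 0.131
```

View pics/s3.png

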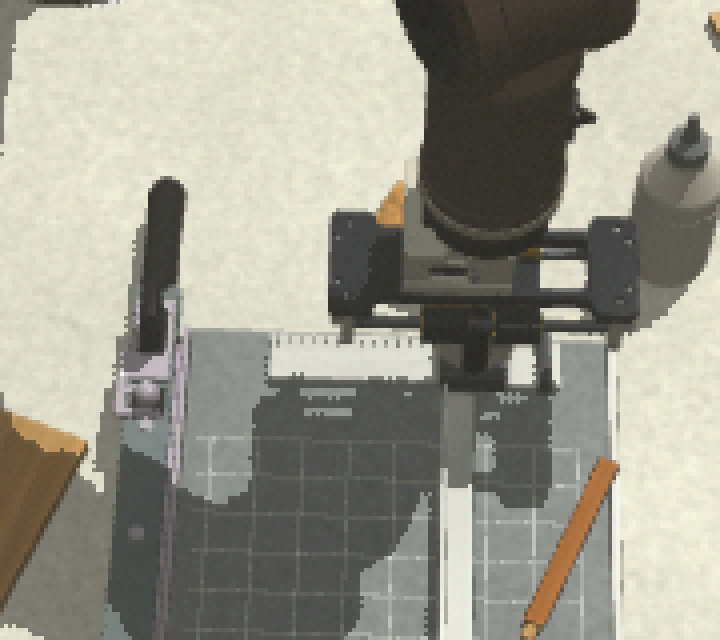

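```bash
python3 - <<'E'
from fit import *
def own(w):
    c,s_=np.cos(p[2]),np.sin(p[2]);d=w-np.array([p[0],p[1],0]);return np.round([c*d[0]+s_*d[1],-s_*d[0]+c*d[1],w[2]],4)
print("tcp",own(arm.observe()["position"]))
# bottle in s2/s3 crop: nozzle tip (692,117), base front (672,287), left (632,..)
f=lambda x,y,z:own(ray("scene",240+x/4,140+y/4,z))
print(f(692,117,.16),f(692,150,.13),f(672,272,.0), "base left/right",f(632,240,.0),f(714,250,0), f(642,165,.11),f(710,165,.11))
t=lambda u,v,z:own(ray("top",u,v,z))
print("top nozzle",t(189,264,.16),"body",t(195,271,.11),t(202,275,0))
E
```

```text
tcp [-0.1467  0.0511  0.0808]
[-0.2663  0.1874  0.16  ] [-0.2622  0.1909  0.13  ] [-0.253  0.193  0.   ] base left/right [-0.2793  0.1662  0.    ] [-0.2722  0.2231  0.    ] [-0.264   0.1607  0.11  ] [-0.265   0.2054  0.11  ]
top nozzle [-0.2639  0.1823  0.16  ] body [-0.2728  0.1752  0.11  ] [-0.2728  0.1826  0.    ]
```

```bash
python3 - <<'E'
import cv2
cv2.imwrite("pics/b.png",cv2.convertScaleAbs(cv2.resize(cv2.imread("pics/top0.png")[245:300,165:235],None,fx=8,fy=8,interpolation=3),alpha=1.8))
E
```

```text
(no output)
```

View pics/b.png

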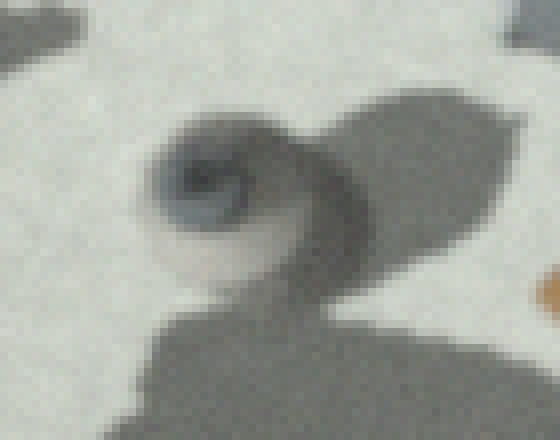

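The bottle's axis is at trimmer (-0.268, 0.188), which leaves the gripper body about 50 mm clear of it. I'll continue left.

```bash
python3 -m crank '[[0,0.0036,0.0093,0,0],[0,0.0036,0.0093,0,0],[0,0.0036,0.0093,0,0],[0,0.0018,0.0046,0,0],[0,0.0018,0.0046,0,0],[0,0.0018,0.0046,0,0],[0,0,0,0,0],[0,0,0,0,0]]' 12
python3 -m crank '[[0,0.0009,0.0023,0,0],[0,0.0009,0.0023,0,0],[0,0.0009,0.0023,0,0],[0,0.0009,0.0023,0,0],[0,0,0,0,0],[0,0,0,0,0],[0,0,0,0,0],[0,0,0,0,0]]'
```

```text
clock: 5.58
position: [0.5497, 0.1329, 0.0804]
ee_rot: [0.581, 3.086, 0.0]
force: [5.5, -0.6, -1.2]
width: 0.132
clock: 6.25
position: [0.5509, 0.1358, 0.0804]
ee_rot: [0.582, 3.086, -0.001]
force: [4.7, -3.0, 0.6]
width: 0.135
```

```bash
for i in 1; do python3 -m crank '[[0,0.0009,0.0023,0,0],[0,0.0009,0.0023,0,0],[0,0,0,0,0],[0,0,0,0,0],[0,0,0,0,0],[0,0,0,0,0],[0,0,0,0,0],[0,0,0,0,0]]'; done
python3 -m crank '[[0,0.0009,0.0023,0,0],[0,0.0009,0.0023,0,0],[0,0,0,0,0],[0,0,0,0,0],[0,0,0,0,0],[0,0,0,0,0],[0,0,0,0,0],[0,0,0,0,0]]'
python3 - <<'E'
from h import *
import cv2
cv2.imwrite("pics/s4.png",cv2.convertScaleAbs(cv2.resize(arm.get_image("scene")[190:250,300:420,::-1],None,fx=6,fy=6,interpolation=3),alpha=1.5))
E
```

```text
clock: 6.92
position: [0.5512, 0.1364, 0.0804]
ee_rot: [0.584, 3.087, -0.003]
force: [3.5, -6.4, 3.7]
width: 0.13
clock: 7.58
position: [0.5511, 0.1364, 0.0803]
ee_rot: [-0.586, -3.085, 0.007]
force: [0.4, -12.4, 7.5]
width: 0.128
```

View pics/s4.png

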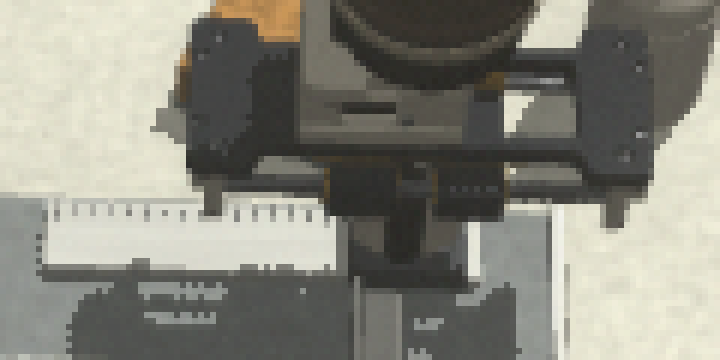

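The gauge has stopped: the command advanced 4 mm, the gauge moved 0.6 mm and the force rose to 12 N. I'll relax the push, then tug gently to check that it is seated.

```bash
python3 -m crank '[[0,-0.0009,-0.0023,0,0],[0,-0.0009,-0.0023,0,0],[0,-0.0009,-0.0023,0,0],[0,-0.0009,-0.0023,0,0],[0,0,0,0,0],[0,0,0,0,0],[0,0,0,0,0],[0,0,0,0,0]]'
python3 -m crank '[[0,-0.0009,-0.0023,0,0],[0,-0.0009,-0.0023,0,0],[0,0,0,0,0],[0,0,0,0,0],[0,0,0,0,0],[0,0,0,0,0],[0,0,0,0,0],[0,0,0,0,0]]'
```

```text
clock: 8.3
position: [0.5509, 0.1358, 0.0804]
ee_rot: [0.582, 3.086, -0.001]
force: [4.8, -3.2, 1.0]
width: 0.128
clock: 8.97
position: [0.5503, 0.1344, 0.0804]
ee_rot: [0.582, 3.086, -0.0]
force: [6.0, -2.3, -0.5]
width: 0.128
```

```bash
python3 -m crank '[[0,-0.0009,-0.0023,0,0],[0,0,0,0,0],[0,0,0,0,0],[0,0,0,0,0],[0,0,0,0,0],[0,0,0,0,0],[0,0,0,0,0],[0,0,0,0,0]]'
python3 -m crank '[[0,-0.0009,-0.0023,0,0],[0,0,0,0,0],[0,0,0,0,0],[0,0,0,0,0],[0,0,0,0,0],[0,0,0,0,0],[0,0,0,0,0],[0,0,0,0,0]]'
```

```text
clock: 9.63
position: [0.5501, 0.1338, 0.0804]
ee_rot: [0.581, 3.086, 0.0]
force: [6.8, -1.2, -1.2]
width: 0.13
clock: 10.3
position: [0.55, 0.1335, 0.0804]
ee_rot: [0.58, 3.086, 0.001]
force: [6.8, 1.3, -2.7]
width: 0.131
```

```bash
python3 -m crank '[[0,-0.0007,-0.0018,0,0],[0,0,0,0,0],[0,0,0,0,0],[0,0,0,0,0],[0,0,0,0,0],[0,0,0,0,0],[0,0,0,0,0],[0,0,0,0,0]]'
```

```text
clock: 10.97
position: [0.5499, 0.1333, 0.0804]
ee_rot: [0.58, 3.086, 0.002]
force: [9.5, 1.7, -3.7]
width: 0.128
```

It resists about 5 N with 0.2 mm of motion, so it is seated. I'll relax, release and look.

```bash
python3 -m crank '[[0,0.0014,0.0035,0,0],[0,0.0011,0.0028,0,0],[0,0,0,0,0],[0,0,0,0,0],[0.4,0,0,0,0],[0.4,0,0,0,0],[0.4,0,0,0,0],[0.4,0,0,0,0]]'
python3 -m crank '[[0.4,0,0,0.02,0],[0.4,0,0,0.06,0],[0.4,0,0,0.08,0],[0.5,0,0,0.08,0],[0.5,-0.02,-0.08,0,0],[0.5,-0.02,-0.08,0,0],[0.5,-0.02,-0.08,0,0],[0.5,0,0,0,0]]'
python3 - <<'E'
from h import *
import cv2
cv2.imwrite("pics/s5.png",cv2.convertScaleAbs(cv2.resize(arm.get_image("scene")[140:300,240:420,::-1],None,fx=4,fy=4,interpolation=3),alpha=1.5))
E
```

```text
clock: 11.63
position: [0.5488, 0.135, 0.0801]
ee_rot: [-0.58, -3.086, 0.001]
force: [1.1, -0.6, 0.7]
width: 0.367
clock: 12.3
position: [0.5239, 0.0316, 0.1775]
ee_rot: [0.593, 3.085, -0.004]
force: [-0.9, -0.9, -0.6]
width: 0.499
```

View pics/s5.png

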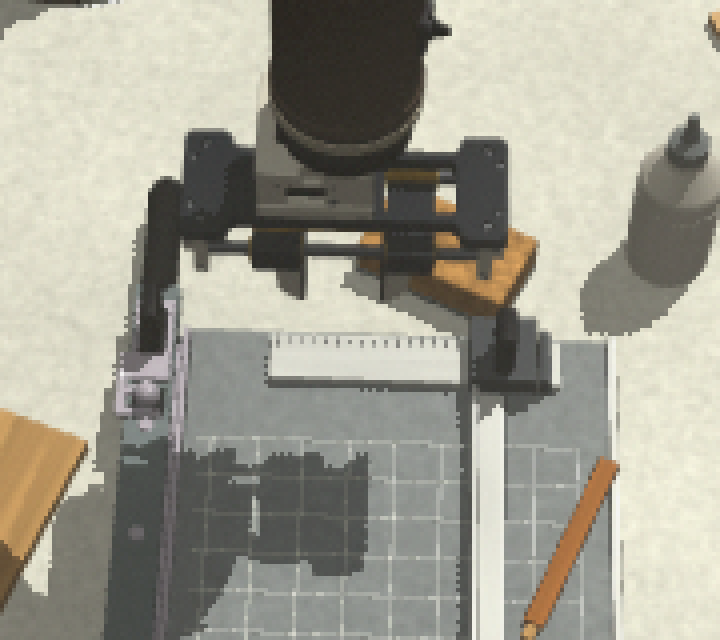

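The carriage now sits against the left end stop at (550,360) in the crop, and the bottle, pencil and block have not moved. Next is the latch tab at about (0.447, -0.077).

```bash
python3 -m crank '[[0.5,-0.0385,-0.0543,0,0],[0.5,-0.0385,-0.0543,0,0],[0.5,-0.0385,-0.0543,0,0],[0.5,-0.0385,-0.0543,0,0],[0.5,-0.0385,-0.0543,0,0],[0.5,0,0,-0.07,0],[0.5,0,0,-0.04,0],[0.5,0,0,0,0]]' 20
python3 - <<'E'
from h import *
import cv2
o=arm.observe();print(o["position"],o["ee_rot"])
cv2.imwrite("pics/s6.png",cv2.convertScaleAbs(cv2.resize(arm.get_image("scene")[150:270,230:370,::-1],None,fx=5,fy=5,interpolation=3),alpha=1.5))
cv2.imwrite("pics/t6.png",cv2.convertScaleAbs(cv2.resize(arm.get_image("top")[220:330,260:400,::-1],None,fx=5,fy=5,interpolation=3),alpha=1.5))
E
```

```text
clock: 13.02
position: [0.4471, -0.0691, 0.1307]
ee_rot: [-0.58, -3.084, 0.0]
force: [0.1, 1.0, -0.8]
width: 0.502
[ 0.44711573 -0.06913643  0.13070025] [-5.79982742e-01 -3.08374931e+00  4.10561166e-04]
```

View pics/s6.png

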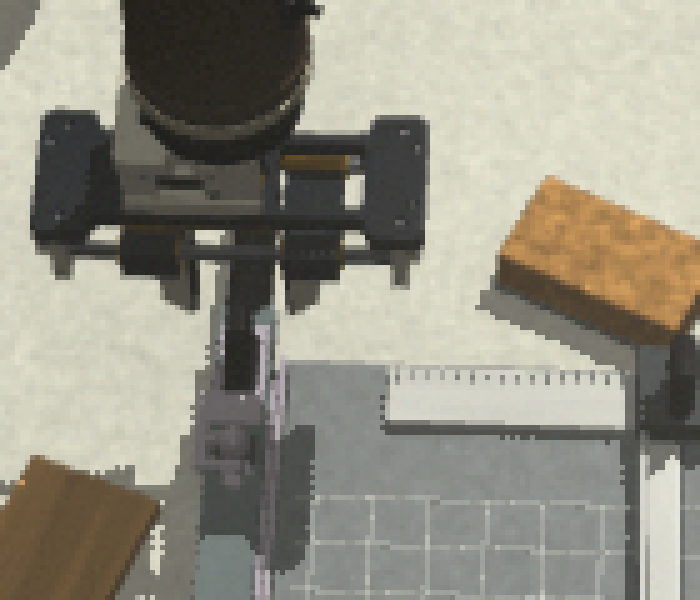

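View pics/t6.png

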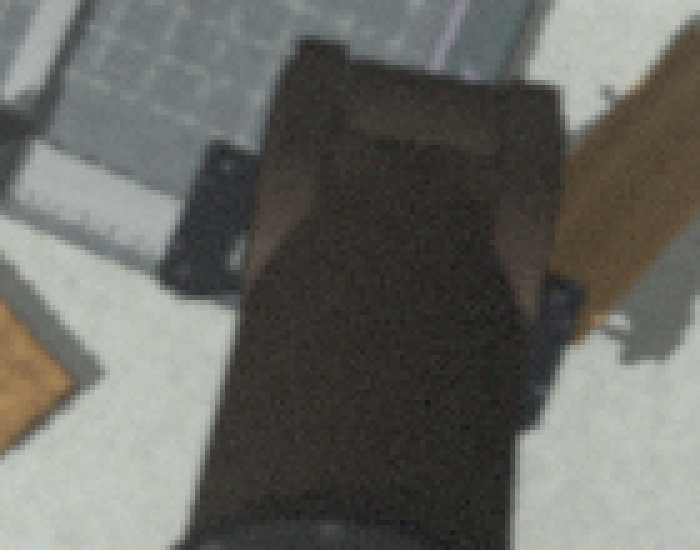

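Fingertips are at (190,310) and (297,310), and the tab at about (240,365) lies between them. I'll shift y by -6 mm, descend and grip.

```bash
python3 -m crank '[[0.5,0.002,-0.016,0,0],[0.5,0,0,-0.05,0],[0.5,0,0,-0.05,0],[0.5,0,0,-0.03,0],[0.5,0,0,-0.018,0],[0.5,0,0,0,0],[0.5,0,0,0,0],[0.5,0,0,0,0]]' 20
python3 -m crank '[[0,0,0,0,0],[0,0,0,0,0],[0,0,0,0,0],[0,0,0,0,0],[0,0,0,0,0],[0,0,0,0,0],[0,0,0,0,0],[0,0,0,0,0]]' 20
```

```text
clock: 13.78
position: [0.4503, -0.0763, 0.0743]
ee_rot: [0.581, 3.086, 0.0]
force: [-0.0, 0.1, 0.2]
width: 0.5
clock: 14.45
position: [0.4497, -0.0758, 0.0734]
ee_rot: [0.581, 3.087, 0.001]
force: [1.4, 3.1, 1.1]
width: 0.132
```

```bash
python3 -m crank '[[0,-0.0018,-0.0047,0,0],[0,-0.0018,-0.0047,0,0],[0,-0.0018,-0.0047,0,0],[0,-0.0018,-0.0047,0,0],[0,-0.0018,-0.0047,0,0],[0,-0.0018,-0.0047,0,0],[0,0,0,0,0],[0,0,0,0,0]]' 25
python3 -m crank '[[0,-0.0014,-0.0035,0,0],[0,-0.0014,-0.0035,0,0],[0,-0.0014,-0.0035,0,0],[0,0,0,0,0],[0,0,0,0,0],[0,0,0,0,0],[0,0,0,0,0],[0,0,0,0,0]]' 25
```

```text
clock: 15.12
position: [0.4453, -0.0865, 0.0734]
ee_rot: [-0.58, -3.088, -0.002]
force: [0.4, 7.6, 1.7]
width: 0.125
clock: 15.78
position: [0.444, -0.09, 0.0734]
ee_rot: [0.578, 3.088, 0.003]
force: [1.7, 9.9, 1.4]
width: 0.131
```

```bash
python3 -m crank '[[0,-0.0014,-0.0035,0,0],[0,0,0,0,0],[0,0.0014,-0.0006,0.0126,0],[0,0.0018,-0.0007,0.0126,0],[0,0.0024,-0.001,0.0126,0],[0,0.003,-0.0012,0.0126,0],[0,0,0,0,0],[0,0,0,0,0]]' 25
```

```text
clock: 16.45
position: [0.447, -0.0914, 0.0935]
ee_rot: [-0.576, -3.088, -0.005]
force: [4.2, 14.8, -3.5]
width: 0.132
```

```bash
python3 -m crank '[[0,0.0035,-0.0014,0.019,0],[0,0.0045,-0.0018,0.019,0],[0,0.0055,-0.0022,0.019,0],[0,0.0062,-0.0024,0.0205,0],[0,0.007,-0.0027,0.0205,0],[0,0.0075,-0.0029,0.0205,0],[0,0.008,-0.0031,0.0205,0],[0,0.0083,-0.0032,0.0205,0]]' 25
python3 - <<'E'
from h import *
import cv2
o=arm.observe();print(o["position"],o["ee_rot"],o["force"],o["width"])
cv2.imwrite("pics/s7.png",cv2.convertScaleAbs(cv2.resize(arm.get_image("scene")[130:290,220:400,::-1],None,fx=4,fy=4,interpolation=3),alpha=1.5))
E
```

```text
clock: 17.12
position: [0.4666, -0.0992, 0.1571]
ee_rot: [-0.577, -3.087, -0.005]
force: [4.7, 13.3, -6.5]
width: 0.131
[ 0.46662402 -0.09920693  0.15712166] [-0.57663008 -3.08661393 -0.00510646] [ 4.69350211 13.33966945 -6.52372496] 0.13126321413882372
```

View pics/s7.png

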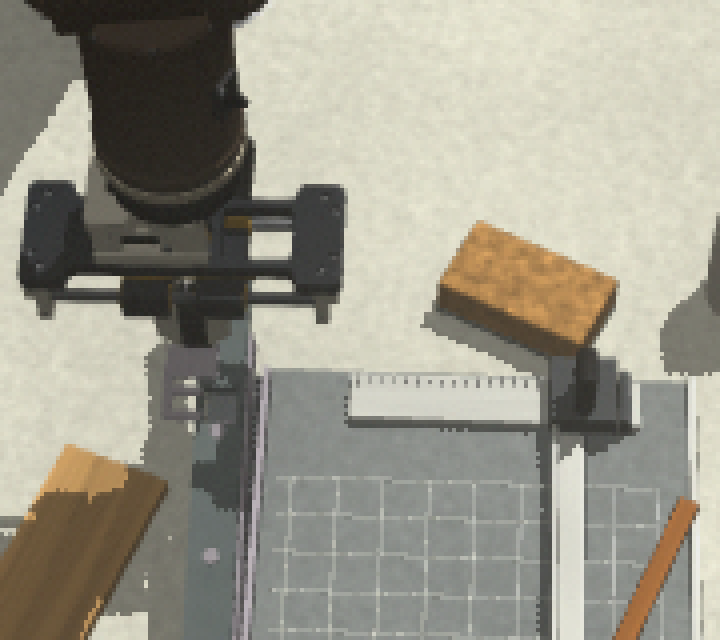

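The latch fork shows outward of the arm, and the gauge is still at the stop. I'll keep lifting along the arc.

```bash
python3 -m crank '[[0,0.0095,-0.0037,0.022,0],[0,0.0105,-0.0041,0.022,0],[0,0.0115,-0.0045,0.022,0],[0,0.0125,-0.0049,0.022,0],[0,0.0135,-0.0053,0.022,0],[0,0.0145,-0.0057,0.022,0],[0,0.0125,-0.0049,0.018,0],[0,0.008,-0.0031,0.01,0]]' 25
python3 -m crank '[[0,0,0,0,0],[0,0,0,0,0],[0,0,0,0,0],[0,0,0,0,0],[0,0,0,0,0],[0,0,0,0,0],[0,0,0,0,0],[0,0,0,0,0]]' 25
python3 - <<'E'
from h import *
import cv2
cv2.imwrite("pics/s8.png",cv2.convertScaleAbs(cv2.resize(arm.get_image("scene")[130:350,220:420,::-1],None,fx=2.7,fy=2.7,interpolation=3),alpha=1.5))
cv2.imwrite("pics/t8.png",cv2.convertScaleAbs(cv2.resize(arm.get_image("top")[140:330,200:420,::-1],None,fx=3,fy=3,interpolation=3),alpha=1.5))
E
```

```text
clock: 17.83
position: [0.504, -0.1142, 0.2213]
ee_rot: [-0.577, -3.087, -0.005]
force: [2.9, 10.0, -5.2]
width: 0.133
clock: 18.5
position: [0.5036, -0.1141, 0.2208]
ee_rot: [-0.577, -3.087, -0.005]
force: [2.8, 11.6, -2.1]
width: 0.131
```

View pics/s8.png

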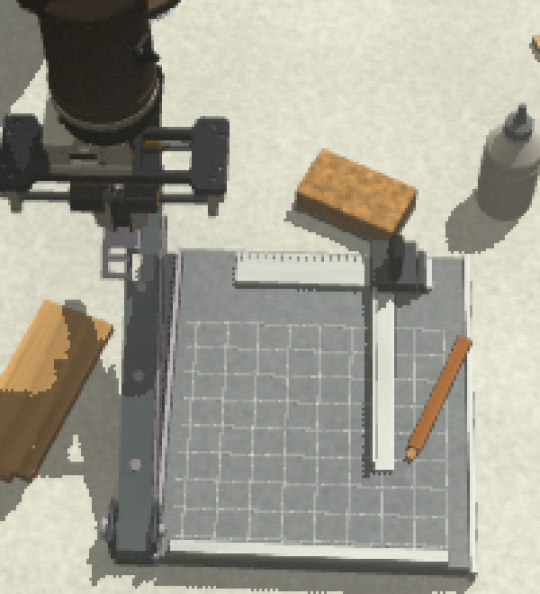

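View pics/t8.png

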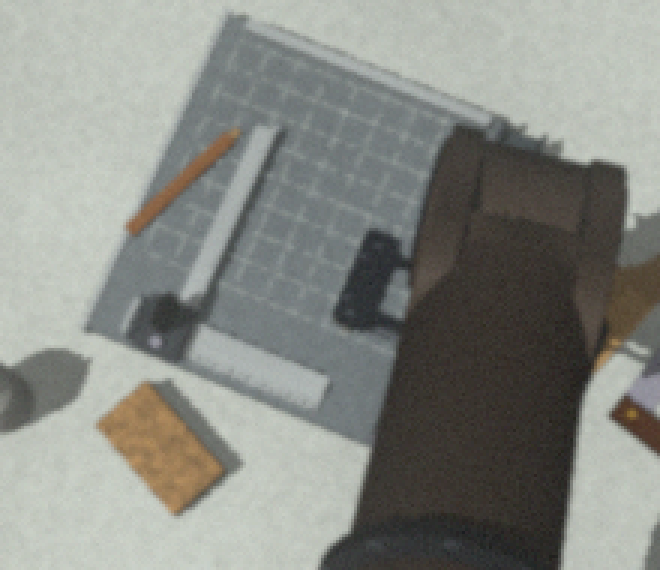

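Both views show the arm raised: the bar now runs up to the latch at (118,258), held in the fingers, and the gauge is still at its stop. One more steadiness check before I hand in.

```bash
python3 -m crank '[[0,0,0,0,0],[0,0,0,0,0],[0,0,0,0,0],[0,0,0,0,0],[0,0,0,0,0],[0,0,0,0,0],[0,0,0,0,0],[0,0,0,0,0]]' 25
python3 - <<'E'
from h import *
import cv2
cv2.imwrite("pics/s9.png",cv2.convertScaleAbs(cv2.resize(arm.get_image("scene")[170:270,240:400,::-1],None,fx=5,fy=5,interpolation=3),alpha=1.5))
E
```

```text
clock: 19.27
position: [0.5037, -0.114, 0.2208]
ee_rot: [-0.577, -3.087, -0.005]
force: [1.9, 11.1, -1.7]
width: 0.132
```

View pics/s9.png

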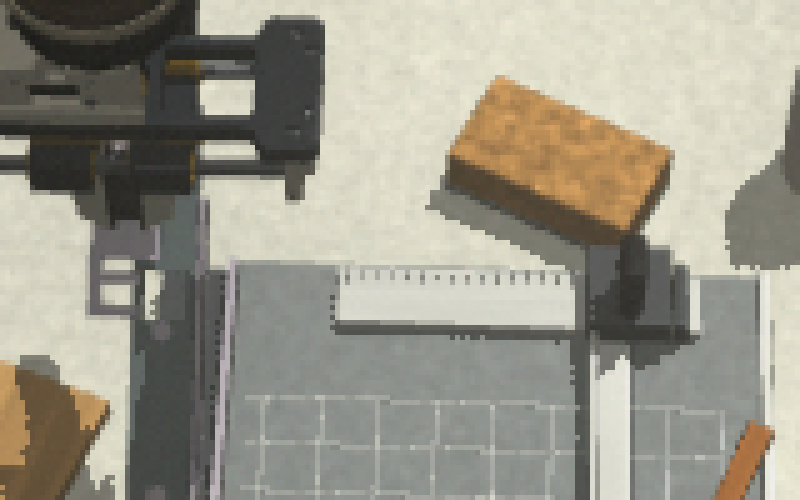

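The tab is held in the fingers at (125,205), the latch fork is out at (115,290), the gauge is at its stop at (690,300), and the pose is steady.

```bash
python3 -c "
from cell import arm
print(arm.sign_off())"
```

```text
the job is handed in; nothing more can be done
None
```

The gauge is seated in its end notch. The blade arm is unlatched and held up by its tab, about 14.7 cm above where it started. I handed the job in at 19.3 s, and no verdict was reported.

- **Gauge:** I slid it left until it stopped; the force rose to about 12 N with almost no motion. A gentle pull back met about 5 N with 0.2 mm of give. After I let go, and again at the end, the pictures show it at the end of its track. I had no direct reading of its joint value.
- **Latch and arm:** I pulled the tab outward about 15 mm against a force of about 10 N. I then lifted it along the arc to an arm angle of about 0.56 rad, worked out from the tool's height, not measured directly.
- **Last checks:** Two readings 0.8 s apart agreed to 0.1 mm, and the grip held at the tab's 12 mm thickness. The last pictures show the arm raised. The sanding block, bottle and pencil look undisturbed. The parts of the tray-side board and square that showed did too. I did not recheck the tray, clamp or tub, which the moves were never close to while lowered.
- **Disagreement:** The two cameras put the tab and the gauge plate up to about 7 mm apart. Both grips still closed at the right thickness.

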